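# Slide two culture dishes home into their colour-marked bays

### The arm

A 6-joint arm with a two-finger parallel gripper is mounted at the origin on the work surface; the furniture and walls round the work are solid. World frame = base frame: x ahead of the robot, y to its left, z up, the work surface at z = 0. Lengths are in m, angles in degrees, forces in N, time in s.
With the tool pointing down it reaches from about 0.25 to 0.725 m from the base axis. Payload 9.7 kg.
Tool frame: the origin (TCP) lies between the finger pads; the fingertips stand 11 mm ahead of it and the grasp point (between the pads) lies 8 mm behind it; z points along the fingers, x is the direction in which the jaws open and shut, and the axes are right-handed (so a half turn about z gives the same grasp; the last joint's range is limited). The gripper opens to 85 mm and grips with 20 to 120 N. Pads are 22 mm wide; open, the fingers measure 114 mm over their backs; the gripper's body (76 mm by 85 mm) begins 54 mm behind the grasp point. The pads swing forward as they close: fully open they stand 13 mm farther back than shut.
Start: joints at [77.006, 4.979, 10.078, 95.1, 0, 90], TCP at [0.124, 0.536, 0.242] pointing down, gripper open.
Joint ranges: [-179.16, 179.16], [-48.56, 103.87], [-65.8, 70.77], [-126.05, 130.52], [-82.76, 87.17], [-180, 180]. Speed limits (degrees/s): [127.2, 127.2, 147.25, 180, 180, 180].

### API

Orientations are given as [roll, pitch, yaw] about the fixed x, y, z axes, in that order (R = Rz(yaw) Ry(pitch) Rx(roll)).
In Python, from workcell import get_obs, camera, job_done gives the robot as it stands.
- The arm moves only by the tool arm_command, never from a script. Its argument "increments" is a list of rows, each a list of 2 entries, a list of its own where there are three numbers: the shift along the tool's x, y, z in units of 25 mm (1.0 is 25 mm), then the turn about the tool's z in units of 6 degrees (1.0 is 6 degrees). In form: [[[dx, dy, dz], roll], ...]. A call has 1 to 5 rows; each row is the pose to reach, as a shift and turn from the pose measured when the call began, along the tool's axes at that moment; what a row does not reach only later rows make up. A row lasts 1/10 s, in which the tool goes at most 50 mm and 8.59 degrees, less where a joint would pass 70% of its speed; a pose out of reach is approached as far as the arm can. A call with a gripper value outside its range is refused whole. "claw" is the closure, from -1 (fully open) to 1 (shut), so that 0 is half open, set as the call begins (left out, the last holds). The fingers move at their own pace and stop on an object; "force" is the grip in N (left out, the last holds). Time passes only in rows, so rows that repeat a pose let the fingers close. It gives the time, the measured TCP pose, the force and the opening at its end, in the units of the state.
- get_obs(): the state, without advancing time (a new reading comes with each control period).
- camera(name): name is "side" or "top"; returns a dict with "frame" (480x640x3 uint8, red, green, blue), "range_z" (480x640 float32, m along the optical axis (not along the pixel's ray), 0 where there is no reading), "K" (3x3 intrinsics, pixels), "R" (3x3) and "t" (3): a world point X has camera coordinates R X + t. Camera axes: x right, y down, z forward; pixel columns grow to the right and rows downward; lengths in m; the calibration is good to about 2 mm. A picture is of the moment at which its call begins.
- job_done(): hands the job in, once; it reports no verdict.
The state is a dict: "time": time; "q": joint angles; "qd": joint speeds; "joint_efforts": joint torques, N m; "ee_pos": TCP position; "tcp_rot": TCP orientation; "wrist_force": force on the tool from outside, world axes, zero at the start; "torque": the same for the moment, N m; "opening": finger opening in m.
Only numpy, scipy, OpenCV 4.12 (cv2) and the standard library are available. Lean on these libraries where they do the work, as an engineer would, in place of code of your own. Each camera call takes 0.05 s, during which the arm holds its last target.

### The job

Put both culture dishes away in the plate rack, each in the bay whose marker plate has the dish's own colour: slide each one flat along the desk, never lifting or tipping it, in through the sprung flaps until the flaps have snapped fully shut behind it. Leave the other things on the desk where they are.

Things in the scene. Friction and masses are not known exactly. Their poses are not given: they have to be found in the camera images.
- dish_pink_center (a point): centre (half-way up, 6.5 mm above the desk) of the loose closed culture dish with pink medium: a flat disc 92 mm in diameter, 14 mm high, 36 to 63 g, with a round sticker of its colour (32 mm) on the lid, too wide to grip across; its z axis points up
- dish_cream_center (a point): centre (half-way up, 6.5 mm above the desk) of the loose closed culture dish with cream (pale tan) medium: a flat disc 92 mm in diameter, 14 mm high, 36 to 63 g, with a round sticker of its colour (32 mm) on the lid, too wide to grip across; its z axis points up
- bay_pink (a point): middle of the open mouth, at desk level, of the bay for the pink dish: the bay with a pink marker plate (84x22 mm) on its rear ledge. Its y axis points straight out of the mouth (the bay runs inward along -y); x lies across the mouth. Which bay has which marker differs from start to start
- bay_cream (a point): middle of the open mouth, at desk level, of the bay for the cream dish: the bay with a cream marker plate (84x22 mm) on its rear ledge. Its y axis points straight out of the mouth (the bay runs inward along -y); x lies across the mouth. Which bay has which marker differs from start to start
- rack: fixed aluminium plate rack of two bays side by side, 234 mm wide, 144 mm front to back. Bays: 108 mm wide, 118 mm deep, no roof, no floor (dishes slide on the desk), 6 mm walls 30 mm high; 37 mm high at the marker plates. Origin: middle of the mouth line, on the desk; +y out of the mouths; bay centre lines at x = -57 mm (near bay) and +57 mm (far bay)
- flap_near_a (a joint): blue sprung flap at the -x wall of the near bay's mouth, 30 mm long on an upright hinge, 3 to 23 mm above the desk; a bay's two flaps leave a 45 mm gap. 0 = shut, up to 1.5 rad as it swings into the bay, never outward; opens with 0.25 to 0.8 N at its tip. Springs shut once the dish (its rear edge) is 20 mm or more past the mouth and nothing holds it
- flap_near_b (a joint): blue sprung flap at the +x wall of the near bay's mouth, 30 mm long on an upright hinge, 3 to 23 mm above the desk; a bay's two flaps leave a 45 mm gap. 0 = shut, up to 1.5 rad as it swings into the bay, never outward; opens with 0.25 to 0.8 N at its tip. Springs shut once the dish (its rear edge) is 20 mm or more past the mouth and nothing holds it
- flap_far_a (a joint): blue sprung flap at the -x wall of the far bay's mouth, 30 mm long on an upright hinge, 3 to 23 mm above the desk; a bay's two flaps leave a 45 mm gap. 0 = shut, up to 1.5 rad as it swings into the bay, never outward; opens with 0.25 to 0.8 N at its tip. Springs shut once the dish (its rear edge) is 20 mm or more past the mouth and nothing holds it
- flap_far_b (a joint): blue sprung flap at the +x wall of the far bay's mouth, 30 mm long on an upright hinge, 3 to 23 mm above the desk; a bay's two flaps leave a 45 mm gap. 0 = shut, up to 1.5 rad as it swings into the bay, never outward; opens with 0.25 to 0.8 N at its tip. Springs shut once the dish (its rear edge) is 20 mm or more past the mouth and nothing holds it
- vial_blue: bystander: small clear vial with a blue cap, 23 mm wide, 42 mm tall; origin at the middle of its underside
- vial_green: bystander: small clear vial with a green cap, 23 mm wide, 42 mm tall; origin at the middle of its underside

How it is judged (in metres and radians):
At the end, for the whole second after the job is handed in: Each dish lies flat on the desk inside the bay with the marker plate of its own colour (centre 50 to 80 mm in from the mouth, within 20 mm of the bay's centre line), and all four flaps are shut (under 0.1 rad) (y of dish_pink_center in the frame of bay_pink between -0.08 and -0.05 m and x of dish_pink_center in the frame of bay_pink between -0.02 and 0.02 m and height (world z) of each of dish_pink_center, dish_cream_center below 0.012 m and angle between each of dish_pink_center, dish_cream_center's own z axis and vertical below 0.08 rad and y of dish_cream_center in the frame of bay_cream between -0.08 and -0.05 m and x of dish_cream_center in the frame of bay_cream between -0.02 and 0.02 m and value of joint each of flap_near_a, flap_near_b, flap_far_a, flap_far_b below 0.1 rad); the robot touches nothing.
It fails at once if the pink dish is lifted off the desk or tipped up (height (world z) of dish_pink_center above 0.025 m or angle between dish_pink_center's own z axis and vertical above 0.35 rad).
It fails at once if the cream dish is lifted off the desk or tipped up (height (world z) of dish_cream_center above 0.025 m or angle between dish_cream_center's own z axis and vertical above 0.35 rad).
It fails at once if a bystander is moved more than 30 mm (distance of any of vial_blue, vial_green from where it was at the start of the episode above 0.03 m).
It also fails if it takes over 72 s, if anything falls off the work surface, if the arm or the gripper's body presses on something with over 40 N, if the wrist force passes 120 N, or if a joint passes its speed limit or range.

## Working session

There is one attempt and no reset: what is moved stays moved. The work goes in short steps, Python scripts to look and compute and a tool call to move; the robot and the scene stay as the last step left them, time stands still between calls to the robot, and variables do not carry over. Pictures are saved under pics/ and viewed, and the job is handed in when it is done.

Besides the shell and the picture viewer there is one more tool, called after "Emit:" as name([rows], argument=value, ...), one row to a line, values as JSON. arm_command: Moves the arm, as the interface text tells. Its arguments: {"type":"object","properties":{"increments":{"type":"array"},"claw":{"type":"number"},"force":{"type":"number"}},"required":["increments"]}

```bash
mkdir -p pics; ls; python3 - <<'E'
from workcell import get_obs, camera
import cv2
print(get_obs())
for n in("side","top"):
    c=camera(n); cv2.imwrite(f"pics/{n}0.png",c["frame"][:,:,::-1]); print(n,c["K"],c["R"],c["t"])
E
```

```text
pics
{'time': 0.0, 'q': array([7.70040262e+01, 5.01210716e+00, 1.00347496e+01, 9.50986801e+01,
       6.55972148e-04, 9.00018969e+01]), 'qd': array([ 0.00346274, -0.06743557, -0.05875346,  0.01728967,  0.01745058,
       -0.02208212]), 'joint_efforts': array([ 6.14519831e-05, -5.20388496e+01,  4.64806259e+01,  1.63683062e-02,
       -4.38939799e-05, -6.66368933e-06]), 'ee_pos': array([0.12363622, 0.53571299, 0.24157603]), 'tcp_rot': array([-1.79999347e+02,  7.60377483e-02,  7.70021293e+01]), 'wrist_force': array([0.38146839, 0.06404229, 0.11100104]), 'torque': array([-0.04077718,  0.00875018, -0.0119658 ]), 'opening': 0.08548499622130387}
side [[451.76173726   0.         320.6876048 ]
 [  0.         451.76173726 238.10794337]
 [  0.           0.           1.        ]] [[ 0.64046983 -0.76784113  0.0147783 ]
 [-0.49996152 -0.43147914 -0.75090894]
 [ 0.58295529  0.47354594 -0.66024038]] [-0.30681805  0.26017801  0.69882298]
top [[464.46176142   0.         323.18931483]
 [  0.         464.46176142 239.37704315]
 [  0.           0.           1.        ]] [[ 2.76903280e-02 -9.99602413e-01  5.31625628e-03]
 [-9.82397188e-01 -2.81958313e-02 -1.84663912e-01]
 [ 1.84740388e-01 -1.09270950e-04 -9.82787351e-01]] [-0.05158857  0.44758582  0.85273068]
```

View pics/top0.png

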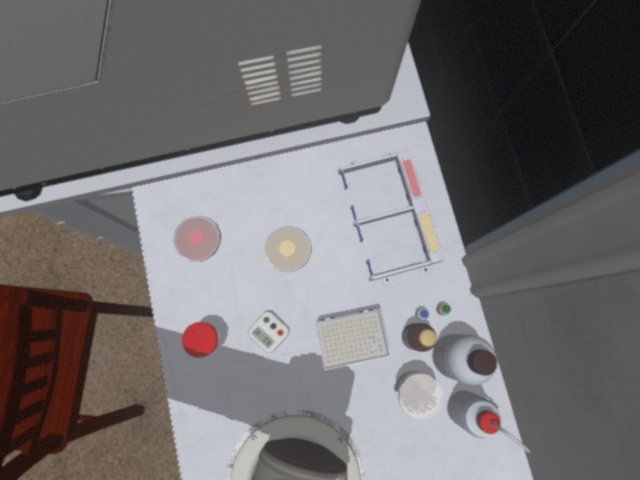

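View pics/side0.png

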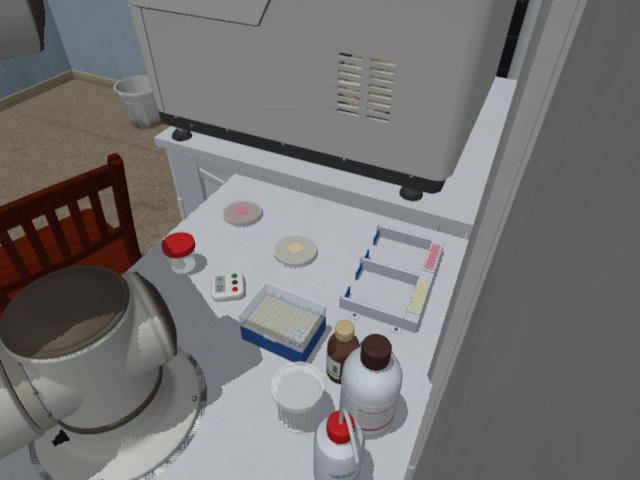

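```bash
cat > h.py <<'E'
import numpy as np, cv2
from workcell import get_obs, camera
def ray(c,uv,z):
    d=c["R"].T@np.linalg.inv(c["K"])@np.array([uv[0],uv[1],1.]); o=-c["R"].T@c["t"]
    return (o+d*(z-o[2])/d[2])
def proj(c,X):
    p=c["K"]@(c["R"]@np.array(X,float)+c["t"]); return p[:2]/p[2]
def cloud(c):
    v,u=np.mgrid[:480,:640]; z=c["range_z"]; K=c["K"]
    P=np.stack([(u-K[0,2])/K[0,0]*z,(v-K[1,2])/K[1,1]*z,z],-1)
    return (P-c["t"])@c["R"]
E
python3 - <<'E'
from h import *
for n in("top","side"):
    c=camera(n);P=cloud(c);hsv=cv2.cvtColor(c["frame"],cv2.COLOR_RGB2HSV);H,S,V=[hsv[...,i].astype(int) for i in range(3)]
    ok=(c["range_z"]>0)&(P[...,1]<.35)&(P[...,1]>-.4)&(P[...,0]>.2)&(P[...,2]<.06)&(P[...,2]>-.02)
    for nm,m in(("pink",((H>170)|(H<5))&(S>90)&(V>120)),("pinkall",((H>165)|(H<8))&(S>35)&(V>120)),("cream",(H>12)&(H<30)&(S>80)&(V>130)),("creamall",(H>12)&(H<30)&(S>35)&(V>100)),("blue",(H>100)&(H<125)&(S>120)),("green",(H>60)&(H<95)&(S>80))):
        k,l,s,ce=cv2.connectedComponentsWithStats((m&ok).astype(np.uint8))
        for i in range(1,k):
            if s[i,4]>12:
                p=np.median(P[l==i],0); print(n,nm,s[i],ce[i].round(1),p.round(4),"r@.014",ray(c,ce[i],.014).round(4))
c=camera("top")
f=c["frame"][140:300,320:450]; cv2.imwrite("pics/rack.png",cv2.resize(f[:,:,::-1],None,fx=5,fy=5,interpolation=cv2.INTER_CUBIC)[:600*10])
c=camera("side")
f=c["frame"][215:345,330:460]; cv2.imwrite("pics/rack_s.png",cv2.resize(f[:,:,::-1],None,fx=4.5,fy=4.5,interpolation=cv2.INTER_CUBIC))
E
python3 -c "
import cv2
f=cv2.imread('pics/rack.png');cv2.imwrite('pics/rack.png',cv2.resize(f,None,fx=.74,fy=.74))"
```

```text
top pink [278 330   5   5  21] [279.8 332. ] [0.2714 0.0384 0.0184] r@.014 [0.2713 0.0391 0.014 ]
top pinkall [402 159  20  38 327] [411.5 177.6] [ 0.5796 -0.2107  0.0362] r@.014 [ 0.5875 -0.2154  0.014 ]
top pinkall [ 177  219   40   40 1235] [196.3 238.7] [0.4482 0.2125 0.0144] r@.014 [0.4483 0.2129 0.014 ]
top pinkall [181 324  10  23  25] [183.2 335.4] [0.2584 0.2282 0.0003] r@.014 [0.2599 0.2231 0.014 ]
top pinkall [277 329   7   7  36] [279.8 332.3] [0.2713 0.0384 0.0186] r@.014 [0.2709 0.039  0.014 ]
top creamall [420 213  19  39 323] [428.9 231.8] [ 0.4703 -0.2443  0.0363] r@.014 [ 0.4755 -0.2494  0.014 ]
top creamall [278 239  18  19 248] [286.7 248. ] [0.4345 0.0324 0.0145] r@.014 [0.4347 0.0327 0.014 ]
top creamall [438 304   7  10  35] [440.8 308.6] [ 0.3247 -0.2666  0.0284] r@.014 [ 0.3244 -0.2703  0.014 ]
top blue [422 311   5   5  19] [424.2 313.2] [ 0.314  -0.2316  0.0417] r@.014 [ 0.3146 -0.2379  0.014 ]
top green [444 306   6   6  33] [446.4 308.4] [ 0.3243 -0.2729  0.0427] r@.014 [ 0.325  -0.2812  0.014 ]
side pink [232 287   6   4  19] [234.6 288.6] [0.2686 0.0392
[... 487 characters left out ...]
0] [418.5 295.9] [ 0.4665 -0.2444  0.0344] r@.014 [ 0.4845 -0.2376  0.014 ]
side blue [374 230   5  14  26] [375.8 236.1] [ 0.5713 -0.0792  0.0187] r@.014 [ 0.5746 -0.077   0.014 ]
side blue [365 250   4   8  20] [366.9 253.9] [ 0.5148 -0.0964  0.0188] r@.014 [ 0.5155 -0.0952  0.014 ]
side blue [356 263   6  16  38] [358.4 270.6] [ 0.4611 -0.1123  0.0163] r@.014 [ 0.4643 -0.1107  0.014 ]
side blue [345 287   5  10  30] [347.4 292. ] [ 0.4036 -0.1296  0.0187] r@.014 [ 0.4042 -0.1287  0.014 ]
side blue [241 319  84  43 926] [282.8 344. ] [ 0.2247 -0.1297  0.0213] r@.014 [ 0.2376 -0.1166  0.014 ]
side green [232 274   5   4  16] [234.  275.5] [0.2915 0.0658 0.0166] r@.014 [0.2929 0.068  0.014 ]
```

View pics/rack.png

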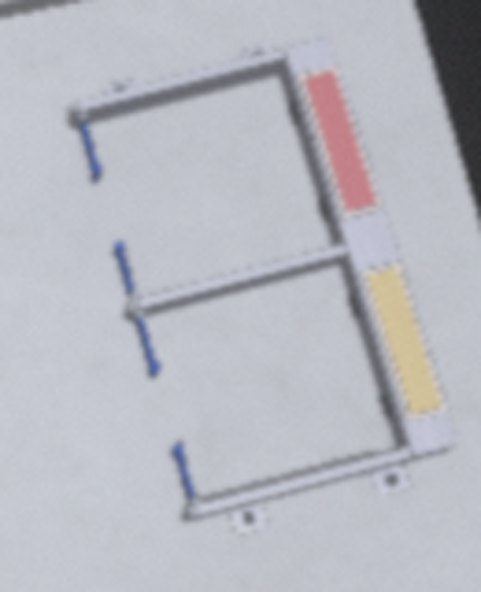

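View pics/rack_s.png

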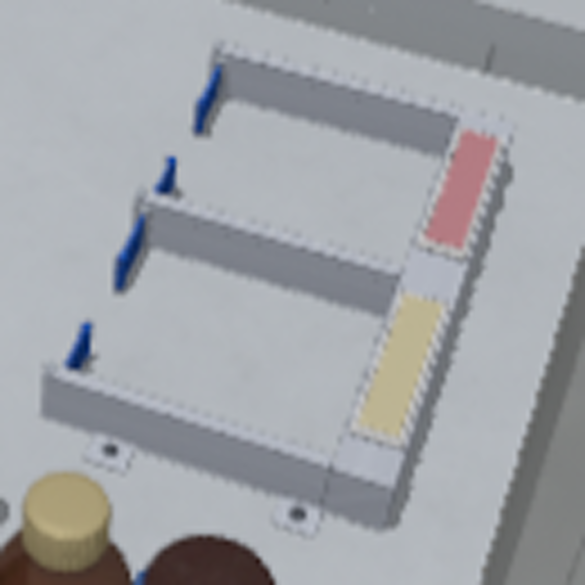

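```bash
cat >> h.py <<'E'
def inc(tx,ty,tz,yaw):
    o=get_obs(); a=np.radians(o["tcp_rot"][2]); d=np.array([tx,ty,tz])-o["ee_pos"]
    X=np.array([np.cos(a),np.sin(a),0]);Y=np.array([np.sin(a),-np.cos(a),0])
    t=(o["tcp_rot"][2]-yaw+180)%360-180
    print("t",round(o["time"],2),"pos",o["ee_pos"].round(4),"rot",o["tcp_rot"].round(2),"F",o["wrist_force"].round(1),"open",round(o["opening"],4),"-> INC",(np.array([d@X,d@Y,-d[2]])/.025).round(2),"turn",round(t/6,2))
E
python3 - <<'E'
from h import *
inc(.45,.103,.24,-13)
c=camera("top");P=cloud(c)
for px in((150,165),(250,155),(350,135),(370,110),(410,60),(250,120),(420,118)): print(px,P[px[1],px[0]].round(3))
# rack wall tops/ flaps in cloud
m=(P[...,0]>.33)&(P[...,0]<.68)&(P[...,1]<-.04)&(P[...,1]>-.32)&(P[...,2]>.026)&(P[...,2]<.033)
q=P[m][:,:2];r=cv2.minAreaRect(q.astype(np.float32));print(len(q),r,cv2.boxPoints(r))
E
```

```text
t 0.3 pos [0.1237 0.5358 0.242 ] rot [1.800e+02 3.000e-02 7.701e+01] F [ 1.2  0.7 -0.5] open 0.0852 -> INC [-13.93  16.61   0.08] turn 15.0
(150, 165) [0.584 0.303 0.056]
(250, 155) [0.611 0.109 0.055]
(350, 135) [ 0.661 -0.087  0.048]
(370, 110) [ 0.682 -0.119  0.116]
(410, 60) [ 0.826 -0.207  0.054]
(250, 120) [0.621 0.089 0.192]
(420, 118) [ 0.698 -0.225  0.055]
1396 ((0.50177001953125, -0.2015923708677292), (0.37267643213272095, 0.22403578460216522), 15.809630393981934) [[ 0.29196218 -0.14457822]
 [ 0.3529989  -0.36013922]
 [ 0.7115779  -0.25860652]
 [ 0.6505411  -0.04304552]]
```

Emit:
arm_command([
  [[-13.9,16.6,0],15],
  [[-13.9,16.6,0],15],
  [[-13.9,16.6,0],15],
  [[-13.9,16.6,0],15],
  [[-13.9,16.6,0],15],
], claw=0, force=30)

```text
time: 0.85
ee_pos: [0.275, 0.3348, 0.2424]
tcp_rot: [180.0, -0.0, 33.7]
wrist_force: [0.6, 0.5, 0.6]
opening: 0.0428
```

```bash
python3 -c "
from h import *
inc(.45,.103,.1,-13)"
```

```text
t 0.85 pos [0.275  0.3348 0.2424] rot [ 1.800e+02 -3.000e-02  3.371e+01] F [0.6 0.5 0.6] open 0.0428 -> INC [ 0.68 11.6   5.69] turn 7.79
```

Emit:
arm_command([
  [[0.7,11.6,5.7],7.8],
  [[0.7,11.6,5.7],7.8],
  [[0.7,11.6,5.7],7.8],
  [[0.7,11.6,5.7],7.8],
  [[0.7,11.6,5.7],7.8],
])

```text
time: 1.35
ee_pos: [0.4107, 0.1554, 0.1322]
tcp_rot: [-179.9, -0.1, -9.3]
wrist_force: [1.1, 0.9, 0.3]
opening: 0.0427
```

```bash
python3 -c "
from h import *
inc(.45,.103,.025,-13)"
```

```text
t 1.35 pos [0.4107 0.1554 0.1322] rot [-1.7995e+02 -7.0000e-02 -9.3000e+00] F [1.1 0.9 0.3] open 0.0427 -> INC [1.89 1.81 4.29] turn 0.62
```

Emit:
arm_command([
  [[1.9,1.8,1],0.6],
  [[1.9,1.8,2],0.6],
  [[1.9,1.8,3.2],0.6],
  [[1.9,1.8,4.1],0.6],
  [[1.9,1.8,4.1],0.6],
])

```text
time: 1.85
ee_pos: [0.4485, 0.1026, 0.0268]
tcp_rot: [179.9, 0.2, -12.9]
wrist_force: [-0.2, 0.1, 0.8]
opening: 0.0428
```

```bash
python3 - <<'E'
from h import *
inc(.45,.103,.012,-13)
for n in("side","top"):
    c=camera(n); u=proj(c,get_obs()["ee_pos"]); print(n,u)
    x,y=[int(round(v)) for v in u]; x0,y0=max(0,x-75),max(0,y-60)
    cv2.imwrite(f"pics/{n}1.png",cv2.resize(c["frame"][y0:y0+120,x0:x0+150,::-1],None,fx=5,fy=5))
E
```

```text
t 1.85 pos [0.4485 0.1026 0.0268] rot [179.93   0.2  -12.94] F [-0.2  0.1  0.8] open 0.0428 -> INC [ 0.06 -0.03  0.59] turn 0.01
side [276.14989279 224.09427636]
top [250.22840817 237.63196931]
```

View pics/side1.png

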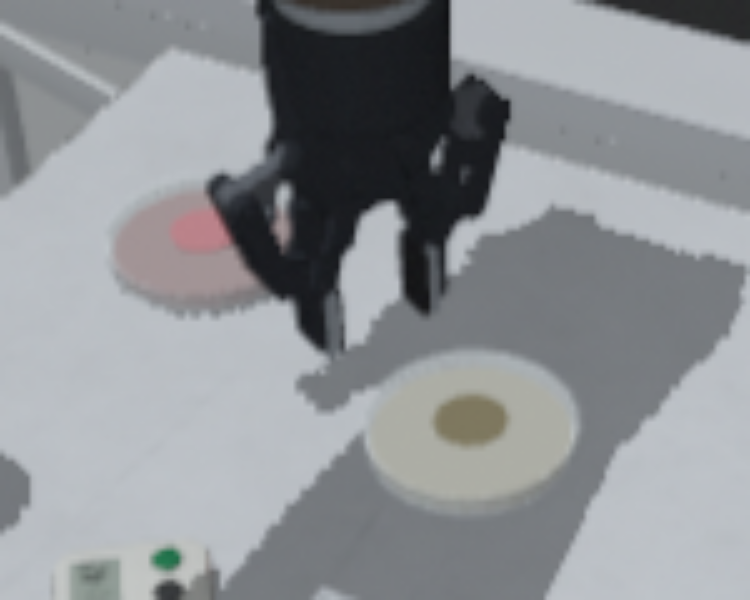

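View pics/top1.png

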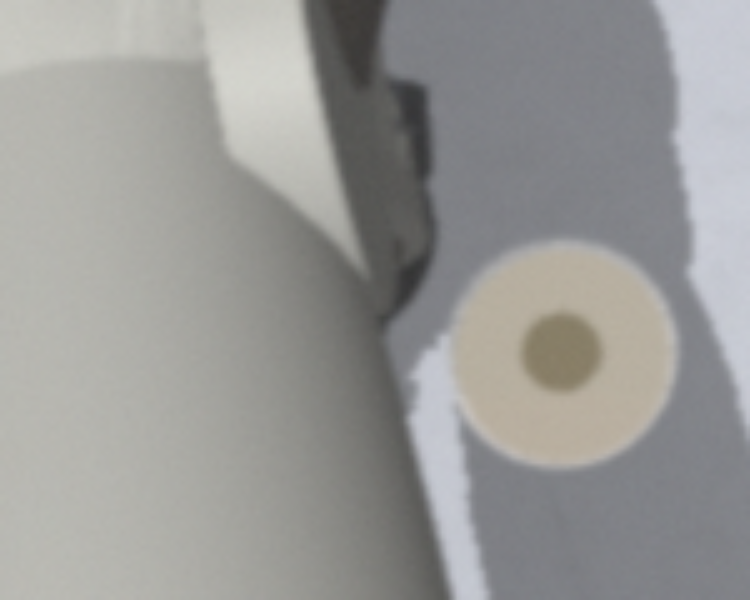

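```bash
python3 - <<'E'
from h import *
c=camera("side");o=get_obs();p=o["ee_pos"];a=np.radians(o["tcp_rot"][2]);X=np.array([np.cos(a),np.sin(a),0]);Y=np.array([np.sin(a),-np.cos(a),0])
for z in(.01,.015,.02,.025):
    print(z,[proj(c,[*(p+s*.0215*X+.011*Y)[:2],z]).round(1) for s in(-1,1)])
E
```

```text
0.01 [array([271.4, 236.6]), array([287.7, 229.1])]
0.015 [array([271.2, 234.9]), array([287.6, 227.4])]
0.02 [array([271.1, 233.1]), array([287.5, 225.6])]
0.025 [array([271. , 231.4]), array([287.4, 223.9])]
```

Emit:
arm_command([
  [[0.06,0,0.46],0],
  [[0.06,0.4,0.48],0],
  [[0.06,0.8,0.48],0],
  [[0.06,1.2,0.48],0],
  [[0.06,1.5,0.48],0],
])

```text
time: 2.5
ee_pos: [0.444, 0.0657, 0.0193]
tcp_rot: [-179.9, -0.2, -12.9]
wrist_force: [0.9, 0.1, 0.7]
opening: 0.0429
```

```bash
python3 - <<'E'
from h import *
inc(.425,-.0067,.015,-13)
for n in("side","top"):
    c=camera(n); u=proj(c,[.43,0,0]); 
    x,y=[int(round(v)) for v in u]; x0,y0=max(0,x-75),max(0,y-60)
    cv2.imwrite(f"pics/{n}2.png",cv2.resize(c["frame"][y0:y0+120,x0:x0+150,::-1],None,fx=5,fy=5))
E
```

```text
t 2.5 pos [0.444  0.0657 0.0193] rot [-1.799e+02 -1.700e-01 -1.291e+01] F [0.9 0.1 0.7] open 0.0429 -> INC [-0.09  2.99  0.17] turn 0.01
```

View pics/side2.png

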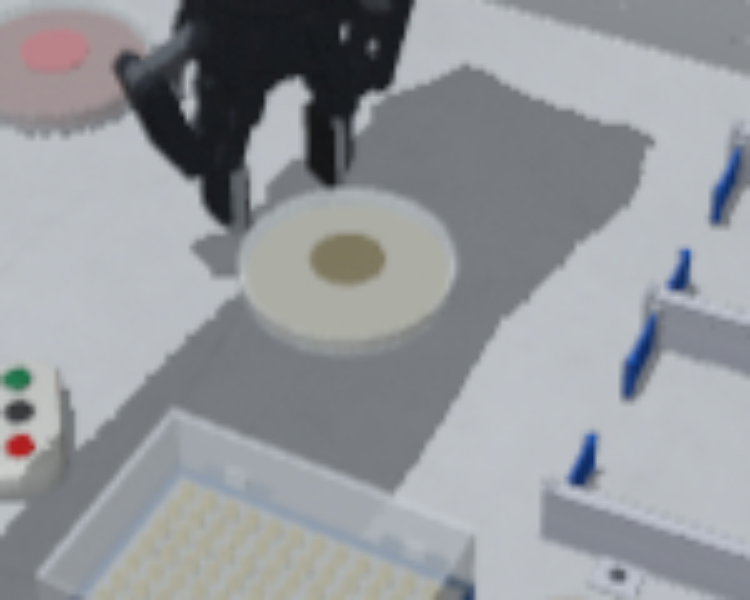

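Emit:
arm_command([
  [[-0.06,0.2,0.2],0],
  [[-0.09,0.6,0.2],0],
  [[-0.09,1.0,0.2],0],
  [[-0.09,1.4,0.2],0],
  [[-0.09,1.8,0.2],0],
])

```text
time: 3.1
ee_pos: [0.4315, 0.0215, 0.0142]
tcp_rot: [-179.9, -0.2, -13.0]
wrist_force: [0.0, -0.3, 1.0]
opening: 0.0426
```

```bash
python3 - <<'E'
from h import *
inc(.425,-.0067,.015,-13)
for n in("side","top"):
    c=camera(n); u=proj(c,[.43,-.05,0]); 
    x,y=[int(round(v)) for v in u]; x0,y0=max(0,x-75),max(0,y-60)
    cv2.imwrite(f"pics/{n}3.png",cv2.resize(c["frame"][y0:y0+120,x0:x0+150,::-1],None,fx=5,fy=5))
E
```

```text
t 3.1 pos [0.4315 0.0215 0.0142] rot [-1.7991e+02 -1.6000e-01 -1.2970e+01] F [ 0.  -0.3  1. ] open 0.0426 -> INC [-0.    1.16 -0.03] turn 0.0
```

View pics/side3.png

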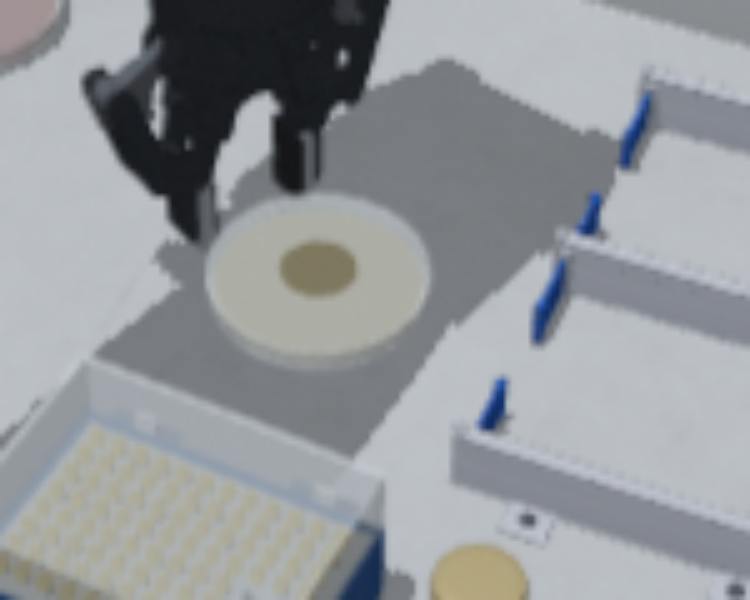

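View pics/top3.png

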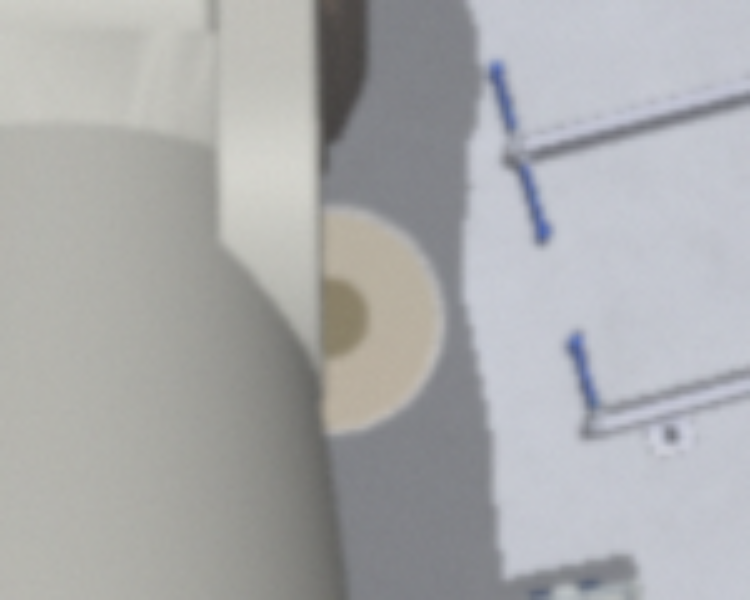

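Emit:
arm_command([
  [[0,0.3,0],0],
  [[0,0.6,0],0],
  [[0,0.9,0],0],
  [[0,1.1,0],0],
  [[0,1.2,0],0],
])

```text
time: 3.7
ee_pos: [0.4246, -0.0085, 0.0142]
tcp_rot: [-179.9, -0.2, -13.1]
wrist_force: [-0.4, 0.1, -0.4]
opening: 0.0428
```

```bash
cat >> h.py <<'E'
TH=np.radians(17);D=np.array([np.sin(TH),-np.cos(TH)]);E_=np.array([np.cos(TH),np.sin(TH)])
M={"near":np.array([.4318,-.1195]),"far":np.array([.542,-.0865])}
def dish(kind,bay):
    # sticker blob in side view, cast at lid height
    c=camera("side");hsv=cv2.cvtColor(c["frame"],cv2.COLOR_RGB2HSV);H,S,V=[hsv[...,i].astype(int) for i in range(3)];P=cloud(c)
    m=(((H>12)&(H<30)&(S>70)) if kind=="cream" else (((H>165)|(H<8))&(S>70)))&(V>60)&(P[...,2]>.008)&(P[...,2]<.021)&(P[...,0]>.34)
    k,l,s,ce=cv2.connectedComponentsWithStats(m.astype(np.uint8))
    for i in range(1,k):
        if s[i,4]>40:
            p=ray(c,ce[i],.0135)[:2];r=p-M[bay]; print(kind,"area",s[i,4],"xy",p.round(4),"in",(r@D).round(4),"lat",(r@E_).round(4))
    return c
def tcprack(bay):
    r=get_obs()["ee_pos"][:2]-M[bay]; print("tcp in",(r@D).round(4),"lat",(r@E_).round(4))
def shot(n,name,X,w=75,h=60,f=5):
    c=camera(n);x,y=[int(round(v)) for v in proj(c,X)];x0,y0=max(0,x-w),max(0,y-h)
    cv2.imwrite(f"pics/{name}.png",cv2.resize(c["frame"][y0:y0+2*h,x0:x0+2*w,::-1],None,fx=f,fy=f))
E
python3 -c "
from h import *
dish('cream','near');inc(.425,-.0067,.015,-13);tcprack('near')"
```

```text
t 3.75 pos [ 0.4246 -0.0086  0.0142] rot [-1.7993e+02 -1.7000e-01 -1.3070e+01] F [-0.2  0.3 -0.8] open 0.0426 -> INC [-0.   -0.08 -0.03] turn -0.01
tcp in -0.1082 lat 0.0255
```

```bash
python3 -c "
from h import *
shot('side','s4',[.41,-.06,0]);c=camera('side');u,v=[int(round(q)) for q in proj(c,[.4128,-.0573,.013])];P=cloud(c);print(u,v,P[v,u],cv2.cvtColor(c['frame'],cv2.COLOR_RGB2HSV)[v,u])"
```

```text
322 272 [ 0.41466174 -0.05689026  0.01264524] [ 23  62 127]
```

View pics/s4.png

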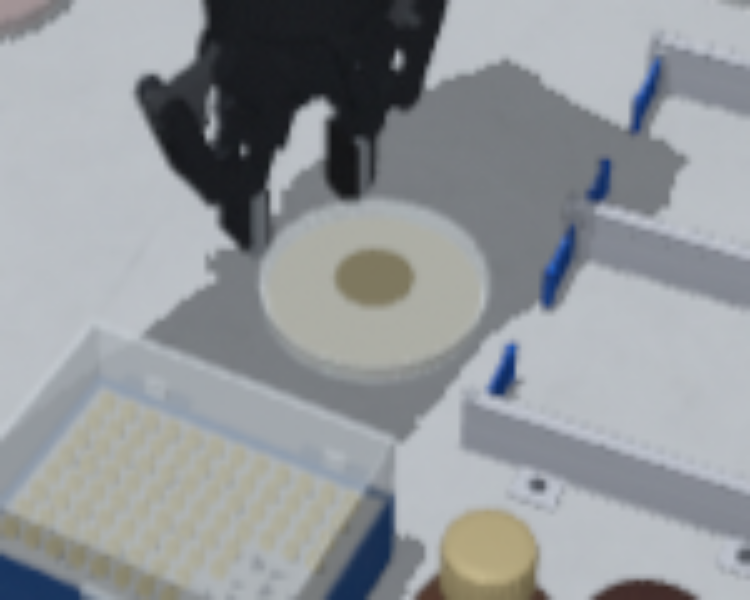

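```bash
sed -i 's/(S>70)) if/(S>45)) if/' h.py; python3 -c "
from h import *
dish('cream','near')"
```

```text
cream area 127 xy [ 0.4111 -0.0585] in -0.0644 lat -0.0019
```

```bash
python3 -c "
from h import *
c=camera('side');P=cloud(c);m=(P[...,0]>.15)&(P[...,0]<.36)&(P[...,1]>-.15)&(P[...,1]<.0)&(P[...,2]>.02)&(P[...,2]<.1)
q=P[m];print(np.percentile(q,[0,1,50,99,100],axis=0).round(3))
inc(.4315,.022,.015,-13);inc(.3944,.005,.0145,17)"
```

```text
[[ 0.204 -0.15   0.02 ]
 [ 0.207 -0.149  0.022]
 [ 0.247 -0.098  0.066]
 [ 0.313 -0.033  0.069]
 [ 0.36  -0.     0.1  ]]
t 3.95 pos [ 0.4247 -0.0079  0.0142] rot [-1.7992e+02 -1.6000e-01 -1.3040e+01] F [ 0.4  0.3 -0.3] open 0.0424 -> INC [-0.01 -1.23 -0.03] turn -0.01
t 3.95 pos [ 0.4247 -0.0079  0.0142] rot [-1.7992e+02 -1.6000e-01 -1.3040e+01] F [ 0.4  0.3 -0.3] open 0.0424 -> INC [-1.3  -0.23 -0.01] turn -5.01
```

Emit:
arm_command([
  [[0,-0.8,0],0],
  [[-0.2,-1.2,0],-1.2],
  [[-0.6,-1.1,0],-2.5],
  [[-1.0,-0.7,0],-3.8],
  [[-1.3,-0.25,0],-5],
])

```text
time: 4.45
ee_pos: [0.394, 0.0058, 0.014]
tcp_rot: [180.0, -0.2, 17.4]
wrist_force: [-0.2, 0.2, 0.4]
opening: 0.0428
```

```bash
python3 -c "
from h import *
inc(.3944,.005,.0145,17);tcprack('near');dish('cream','near')"
```

```text
t 4.45 pos [0.394  0.0058 0.014 ] rot [ 1.7999e+02 -1.7000e-01  1.7360e+01] F [-0.2  0.2  0.4] open 0.0428 -> INC [ 0.01  0.04 -0.02] turn 0.06
tcp in -0.1309 lat 0.0005
cream area 127 xy [ 0.4111 -0.0585] in -0.0644 lat -0.0019
```

Emit:
arm_command([
  [[0,0.5,0],0.06],
  [[0,1.0,0],0.06],
  [[0,1.5,0],0.06],
  [[0,2.0,0],0.06],
  [[0,2.4,0],0.06],
])

```text
time: 5.0
ee_pos: [0.4114, -0.0532, 0.0138]
tcp_rot: [-180.0, -0.1, 17.4]
wrist_force: [-1.3, 1.1, 1.2]
opening: 0.0427
```

```bash
python3 -c "
from h import *
inc(.3944,.005,.0145,17);tcprack('near');dish('cream','near');shot('side','s5',[.43,-.1,0])"
```

```text
t 5.0 pos [ 0.4114 -0.0532  0.0138] rot [-1.7999e+02 -9.0000e-02  1.7360e+01] F [-1.3  1.1  1.2] open 0.0427 -> INC [ 0.04 -2.42 -0.03] turn 0.06
tcp in -0.0694 lat -0.0001
cream area 130 xy [ 0.425  -0.1017] in -0.019 lat -0.0013
```

View pics/s5.png

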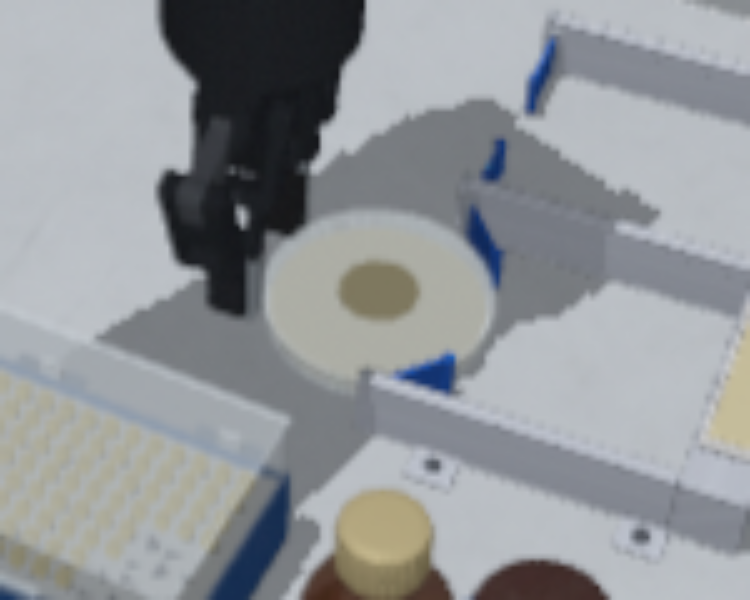

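Emit:
arm_command([
  [[0,0.5,0],0.06],
  [[0,1.0,0],0.06],
  [[0,1.5,0],0.06],
  [[0,2.0,0],0.06],
  [[0,2.5,0],0.06],
])

```text
time: 5.6
ee_pos: [0.4304, -0.1143, 0.0138]
tcp_rot: [180.0, -0.1, 16.9]
wrist_force: [-0.3, 0.3, -0.1]
opening: 0.0425
```

```bash
python3 -c "
from h import *
inc(.3944,.005,.0145,17);tcprack('near');dish('cream','near');shot('side','s6',[.44,-.14,0])"
```

```text
t 5.6 pos [ 0.4304 -0.1143  0.0138] rot [ 1.7995e+02 -8.0000e-02  1.6930e+01] F [-0.3  0.3 -0.1] open 0.0425 -> INC [ 0.01 -4.99 -0.03] turn -0.01
tcp in -0.0053 lat 0.0001
cream area 140 xy [ 0.4436 -0.1632] in 0.0452 lat -0.0015
```

View pics/s6.png

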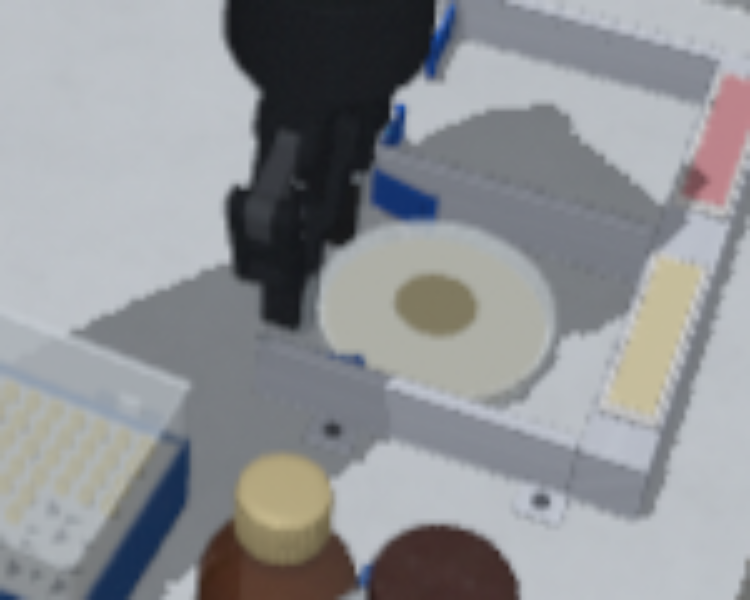

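Emit:
arm_command([
  [[0,0.4,0],0],
  [[0,0.7,0],0],
  [[0,0.9,0],0],
  [[0,1.0,0],0],
  [[0,1.04,0],0],
])

```text
time: 6.2
ee_pos: [0.4379, -0.1395, 0.0137]
tcp_rot: [180.0, -0.1, 16.9]
wrist_force: [-1.3, 5.6, 0.5]
opening: 0.0428
```

```bash
python3 -c "
from h import *
inc(.3944,.005,.0145,17);tcprack('near');dish('cream','near');shot('side','s7',[.44,-.14,0])"
```

```text
t 6.2 pos [ 0.4379 -0.1395  0.0137] rot [ 1.7997e+02 -6.0000e-02  1.6850e+01] F [-1.3  5.6  0.5] open 0.0428 -> INC [ 0.01 -6.03 -0.03] turn -0.02
tcp in 0.0209 lat -0.0
cream area 147 xy [ 0.451  -0.1876] in 0.0708 lat -0.0016
```

View pics/s7.png

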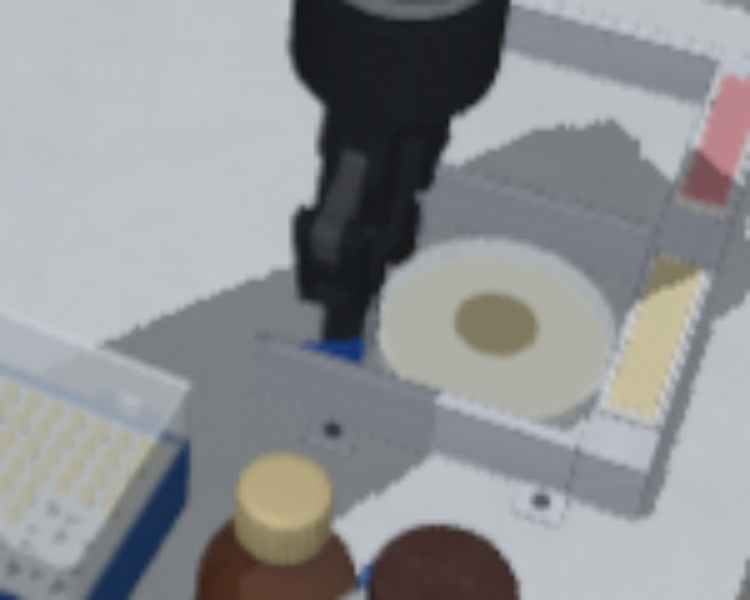

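Emit:
arm_command([
  [[0,-0.4,0],0],
  [[0,-0.9,0],0],
  [[0,-1.5,0],0],
  [[0,-2.2,0],0],
  [[0,-3.0,0],0],
])

```text
time: 6.8
ee_pos: [0.4156, -0.0662, 0.0137]
tcp_rot: [179.9, -0.1, 16.9]
wrist_force: [-0.2, -0.4, 0.6]
opening: 0.0427
```

Emit:
arm_command([
  [[0,-0.6,-1.5],0],
  [[0,-0.8,-3.2],0],
  [[0,-0.8,-4.2],0],
  [[0,-0.8,-4.2],0],
])

```text
time: 7.2
ee_pos: [0.411, -0.0461, 0.1226]
tcp_rot: [179.8, -0.4, 17.0]
wrist_force: [0.4, -0.2, 0.3]
opening: 0.0428
```

```bash
python3 -c "
from h import *
dish('cream','near');shot('side','s8',[.44,-.14,0])
inc(.43,.275,.12,17)
c=camera('side');dish('pink','far')"
```

```text
cream area 149 xy [ 0.4508 -0.1878] in 0.0708 lat -0.0018
t 7.3 pos [ 0.4096 -0.0463  0.119 ] rot [ 1.799e+02 -1.500e-01  1.692e+01] F [ 0.3  0.5 -0.6] open 0.043 -> INC [  4.52 -12.06  -0.04] turn -0.01
pink area 71 xy [0.4475 0.2141] in -0.3151 lat -0.0025
```

View pics/s8.png

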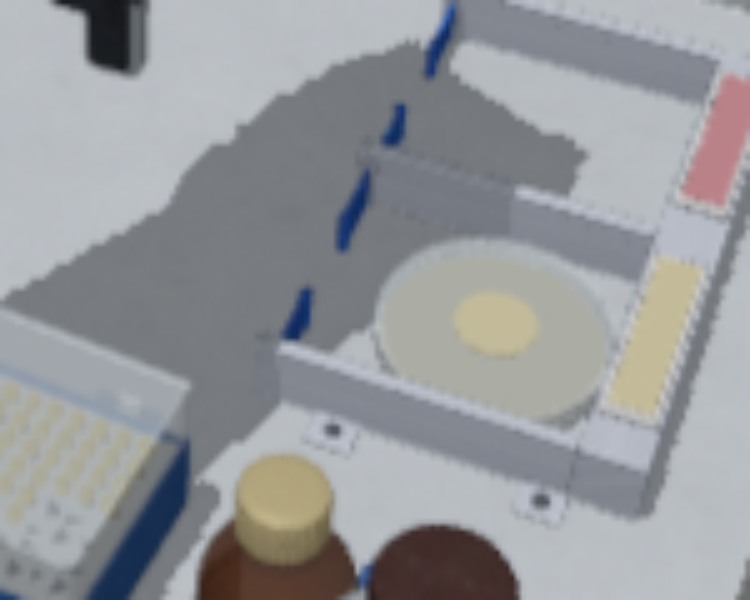

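Emit:
arm_command([
  [[4.4,-12.3,0],0],
  [[4.4,-12.3,0],0],
  [[4.4,-12.3,0],0],
  [[4.4,-12.3,0],0],
  [[4.4,-12.3,0],0],
])

```text
time: 7.9
ee_pos: [0.4203, 0.2045, 0.1165]
tcp_rot: [179.9, 0.1, 16.9]
wrist_force: [0.5, -0.1, -0.6]
opening: 0.0428
```

```bash
python3 -c "
from h import *
inc(.4276,.28,.12,17)"
```

```text
t 7.9 pos [0.4203 0.2045 0.1165] rot [1.7994e+02 7.0000e-02 1.6880e+01] F [ 0.5 -0.1 -0.6] open 0.0428 -> INC [ 1.16 -2.8  -0.14] turn -0.02
```

Emit:
arm_command([
  [[1.2,-2.8,0],0],
  [[1.2,-2.8,0],0],
  [[1.2,-2.8,0],0],
  [[1.2,-2.8,0.8],0],
  [[1.2,-2.8,1.8],0],
])

```text
time: 8.4
ee_pos: [0.4285, 0.2799, 0.0706]
tcp_rot: [179.9, 0.1, 16.9]
wrist_force: [-0.5, -0.6, -0.6]
opening: 0.0428
```

```bash
python3 -c "
from h import *
inc(.4276,.28,.0145,17)"
```

```text
t 8.4 pos [0.4285 0.2799 0.0706] rot [1.7993e+02 7.0000e-02 1.6880e+01] F [-0.5 -0.6 -0.6] open 0.0428 -> INC [-0.03 -0.01  2.24] turn -0.02
```

Emit:
arm_command([
  [[0,0,0.8],0],
  [[0,0,1.5],0],
  [[0,0,2.0],0],
  [[0,0,2.24],0],
  [[0,0,2.24],0],
])

```text
time: 8.9
ee_pos: [0.428, 0.2792, 0.0138]
tcp_rot: [179.9, 0.2, 16.9]
wrist_force: [0.4, -0.0, -0.1]
opening: 0.0425
```

```bash
python3 -c "
from h import *
inc(.4276,.28,.0145,17);tcprack('far');dish('pink','far')"
```

```text
t 8.9 pos [0.428  0.2792 0.0138] rot [1.799e+02 1.500e-01 1.686e+01] F [ 0.4 -0.  -0.1] open 0.0425 -> INC [-0.01 -0.03 -0.03] turn -0.02
tcp in -0.3831 lat -0.0021
pink area 71 xy [0.448  0.2147] in -0.3156 lat -0.0018
```

Emit:
arm_command([
  [[0,0.5,0],0],
  [[0,1.0,0],0],
  [[0,1.5,0],0],
  [[0,2.0,0],0],
  [[0,2.6,0],0],
])

```text
time: 9.45
ee_pos: [0.4478, 0.2163, 0.015]
tcp_rot: [179.9, 0.1, 16.9]
wrist_force: [-0.1, -0.1, 0.0]
opening: 0.0427
```

Emit:
arm_command([
  [[0,0.5,0],0],
  [[0,1.1,0],0],
  [[0,1.7,0],0],
  [[0,2.3,0],0],
  [[0,2.9,0],0],
])

```text
time: 9.95
ee_pos: [0.469, 0.1455, 0.0151]
tcp_rot: [179.9, 0.1, 16.8]
wrist_force: [-0.3, 1.0, -0.1]
opening: 0.0425
```

```bash
python3 -c "
from h import *
inc(.4276,.28,.0145,17);tcprack('far');dish('pink','far')"
```

```text
t 9.95 pos [0.469  0.1455 0.0151] rot [1.7993e+02 6.0000e-02 1.6830e+01] F [-0.3  1.  -0.1] open 0.0425 -> INC [-0.03 -5.63  0.02] turn -0.03
tcp in -0.2432 lat -0.002
pink area 82 xy [0.4822 0.0968] in -0.1928 lat -0.0036
```

Emit:
arm_command([
  [[0.02,0.6,0.02],0],
  [[0.03,1.2,0.02],0],
  [[0.04,1.8,0.02],0],
  [[0.05,2.4,0.02],0],
  [[0.06,3.0,0.02],0],
])

```text
time: 10.5
ee_pos: [0.4926, 0.0716, 0.0147]
tcp_rot: [179.9, 0.1, 16.8]
wrist_force: [0.5, 0.1, 0.1]
opening: 0.0431
```

Emit:
arm_command([
  [[0.02,0.6,0.02],0],
  [[0.03,1.2,0.02],0],
  [[0.04,1.8,0.02],0],
  [[0.05,2.4,0.02],0],
  [[0.06,2.9,0.02],0],
])

```text
time: 11.0
ee_pos: [0.5154, 0.0013, 0.0143]
tcp_rot: [179.9, 0.1, 16.8]
wrist_force: [-0.6, 2.3, -0.5]
opening: 0.0426
```

```bash
python3 -c "
from h import *
inc(.4276,.28,.0145,17);tcprack('far');dish('pink','far');shot('side','s9',[.52,-.08,0])"
```

```text
t 11.0 pos [0.5154 0.0013 0.0143] rot [1.7987e+02 7.0000e-02 1.6750e+01] F [-0.6  2.3 -0.5] open 0.0426 -> INC [-1.500e-01 -1.169e+01 -1.000e-02] turn -0.04
tcp in -0.0918 lat 0.0002
pink area 92 xy [ 0.5282 -0.0469] in -0.0419 lat -0.0016
```

View pics/s9.png

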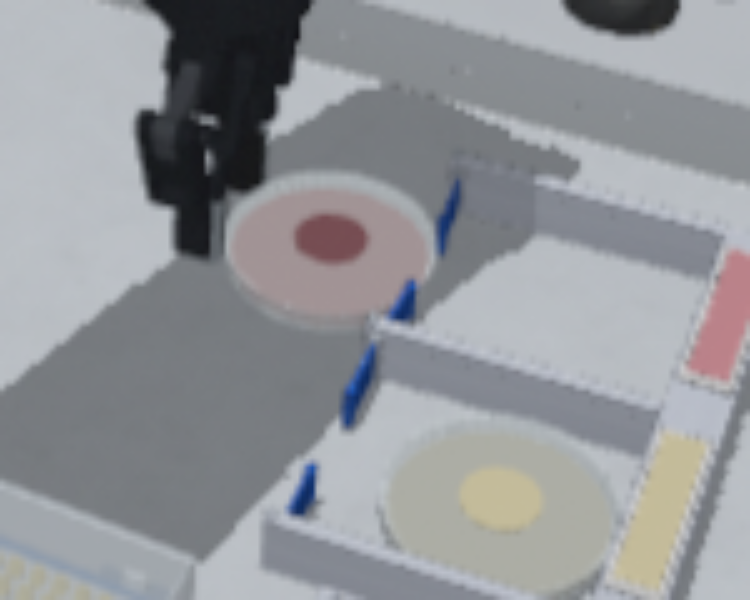

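Emit:
arm_command([
  [[0.02,0.5,0],0],
  [[0.02,1.0,0],0],
  [[0.02,1.5,0],0],
  [[0.02,2.0,0],0],
  [[0.02,2.5,0],0],
])

```text
time: 11.6
ee_pos: [0.5341, -0.0596, 0.0144]
tcp_rot: [179.9, 0.1, 16.7]
wrist_force: [0.2, 0.7, -0.8]
opening: 0.0428
```

Emit:
arm_command([
  [[0,0.4,0],0],
  [[0,0.8,0],0],
  [[0,1.1,0],0],
  [[0,1.3,0],0],
  [[0,1.4,0],0],
])

```text
time: 12.1
ee_pos: [0.5443, -0.0936, 0.0145]
tcp_rot: [179.9, 0.1, 16.7]
wrist_force: [0.4, 0.6, -0.8]
opening: 0.0429
```

```bash
python3 -c "
from h import *
inc(.4276,.28,.0145,17);tcprack('far');dish('pink','far');shot('side','s10',[.53,-.12,0])"
```

```text
t 12.1 pos [ 0.5443 -0.0936  0.0145] rot [1.7986e+02 8.0000e-02 1.6660e+01] F [ 0.4  0.6 -0.8] open 0.0429 -> INC [ -0.19 -15.65  -0.  ] turn -0.06
tcp in 0.0074 lat 0.0001
pink area 101 xy [ 0.557  -0.1422] in 0.0577 lat -0.0019
```

View pics/s10.png

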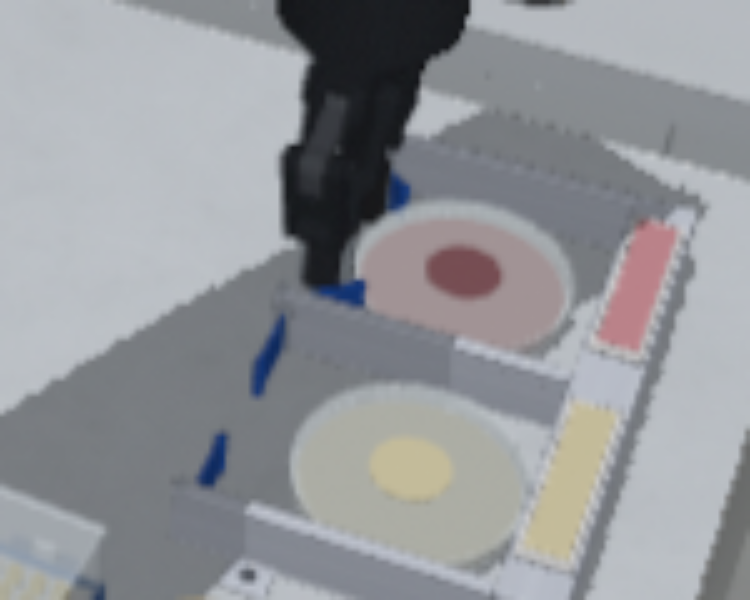

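13.5 mm more, to the rear wall.

Emit:
arm_command([
  [[0,0.25,0],0],
  [[0,0.4,0],0],
  [[0,0.5,0],0],
  [[0,0.56,0],0],
  [[0,0.58,0],0],
])

```text
time: 12.7
ee_pos: [0.5481, -0.1065, 0.0144]
tcp_rot: [180.0, 0.1, 16.7]
wrist_force: [-2.3, 7.1, 0.7]
opening: 0.0429
```

```bash
python3 -c "
from h import *
tcprack('far');dish('pink','far');print(get_obs()['wrist_force'])"
```

```text
tcp in 0.0209 lat 0.0
pink area 107 xy [ 0.561  -0.1544] in 0.0704 lat -0.0016
[-1.34598335  7.30990018  1.24319154]
```

Contact with the rear wall (7 N); withdraw straight out, then up.

Emit:
arm_command([
  [[0,-0.4,0],0],
  [[0,-0.9,0],0],
  [[0,-1.5,0],0],
  [[0,-2.2,0],0],
  [[0,-3.0,0],0],
])

```text
time: 13.25
ee_pos: [0.526, -0.0332, 0.0144]
tcp_rot: [180.0, 0.1, 16.7]
wrist_force: [0.8, -0.7, -0.4]
opening: 0.0424
```

Emit:
arm_command([
  [[0,-0.8,-1.0],0],
  [[0,-2,-2.2],0],
  [[0,-3.5,-3],0],
  [[0,-5,-3],0],
  [[0,-6,-3],0],
])

```text
time: 13.75
ee_pos: [0.4821, 0.1134, 0.0904]
tcp_rot: [180.0, -0.0, 16.8]
wrist_force: [1.0, -0.6, -0.5]
opening: 0.0429
```

Emit:
arm_command([
  [[0,-0.5,0],0],
  [[0,-0.5,0],0],
  [[0,-0.5,0],0],
])

```text
time: 14.05
ee_pos: [0.4781, 0.126, 0.0905]
tcp_rot: [179.9, -0.1, 16.9]
wrist_force: [-0.0, -0.6, 0.0]
opening: 0.0431
```

```bash
python3 -c "
from h import *
dish('pink','far');dish('cream','near');shot('side','s11',[.5,-.13,0]);shot('top','t11',[.45,-.13,0],80,90,3.3)
print(get_obs()['ee_pos'])
c=camera('top');P=cloud(c);print(P[313,424],P[308,446])"
```

```text
pink area 107 xy [ 0.5607 -0.1543] in 0.0703 lat -0.002
cream area 149 xy [ 0.4508 -0.1878] in 0.0708 lat -0.0018
[0.47857792 0.1248253  0.09032651]
[ 0.31400179 -0.23112312  0.04364737] [ 0.32442695 -0.272573    0.04325674]
```

View pics/s11.png

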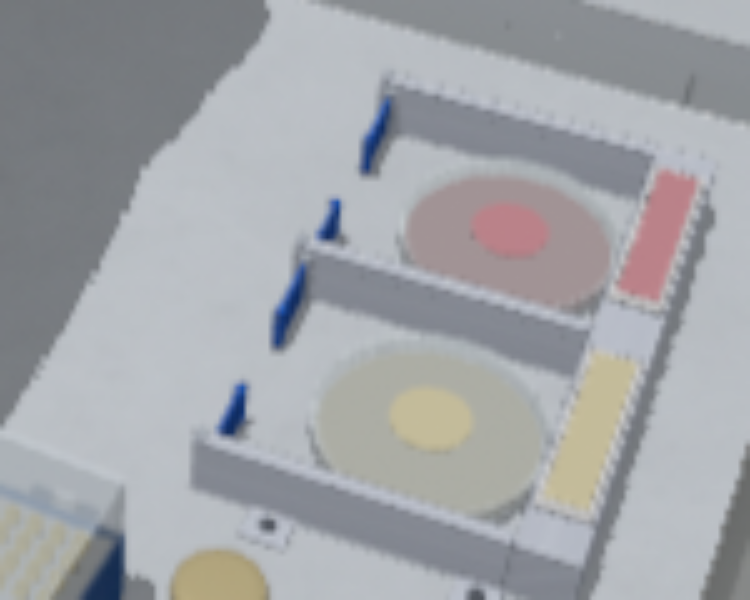

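View pics/t11.png

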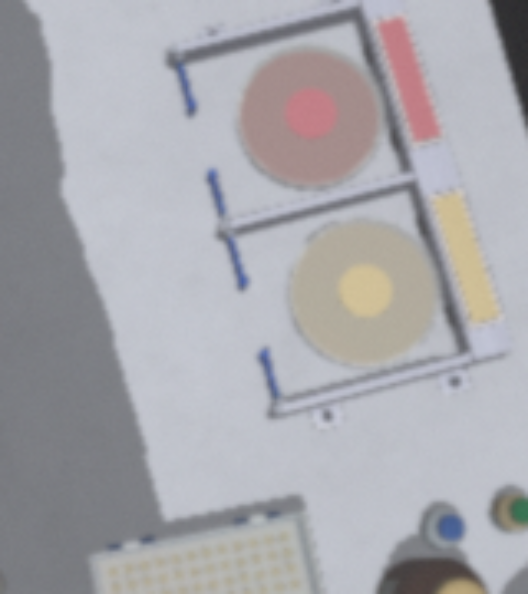

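Both dishes are seated in their own bays, all four flaps are in line with the mouths, and the vials have not moved.

```bash
python3 -c "
from workcell import job_done
print(job_done())"
```

```text
the job is handed in; nothing more can be done
None
```

Both dishes are in the bays of their own colour, and I handed the job in at about 14 s of the 72 s allowed. The hand-in reports no verdict.

- **Method:** I pushed each dish flat along the desk with the two fingertips, half open, against its rear edge. The cream dish went first, on a diagonal to line it up and then straight in. The pink dish went straight in after it.
- **Dishes:** In the last side-camera check, both centres were about 70 to 71 mm in from the mouth and 2 mm off the bay's centre line. Each was pushed until it met the rear wall at about 6 to 7 N.
- **Flaps:** All four looked shut in both views. I judged this by eye and did not measure the angles.
- **Vials:** Both were still where they started, to within a millimetre or so.
- **Arm:** The gripper was about 0.2 m clear of the rack and touching nothing.

No check failed. The only disagreement was up to about 3 mm between the two cameras on the dishes' starting positions, well inside the tolerances.

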